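# Snug the adjustable wrench on the jig's clamp nut and tighten it

### The arm

A 6-joint arm with a two-finger parallel gripper is mounted at the origin on the work surface. World frame = base frame: x ahead of the robot, y to its left, z up, the work surface at z = 0. Lengths are in m, angles in rad, forces in N, time in s.
With the tool pointing down it reaches from about 0.35 to 0.775 m from the base axis. Payload 7.3 kg.
Tool frame: the origin (TCP) lies between the finger pads; the fingertips stand 11 mm ahead of it and the grasp point (between the pads) lies 8 mm behind it; z points along the fingers, y is the line along which they close (so a half turn about z gives the same grasp; the last joint's range is limited). The gripper opens to 92 mm and grips with 3 to 60 N. Pads are 19 mm wide; open, the fingers measure 130 mm over their backs; the gripper's body (75 mm by 190 mm) begins 47 mm behind the grasp point.
Start: joints at [-1.417, 0.342, 1.524, -0, 1.275, -0.146], TCP at [0.155, -0.502, 0.238] pointing down, gripper open.
Joint ranges: [-2.53, 2.53], [-0.77, 2.02], [0.04, 2.7], [-1, 4.14], [0.28, 2.66], [-3.11, 3.11]. Speed limits (rad/s): [2.57, 2.57, 3.14, 3.14, 3.14, 3.14].

### API

Orientations are given as a unit quaternion [x, y, z, w].
In Python, from cell import robot, eyes, sign_off gives the robot as it stands.
- The arm moves only by the shell command python3 -m inch 'ROWS' [OPENING] [FORCE]. ROWS is JSON, a list of rows, each a list of 2 entries, a list of its own where there are three numbers: the shift along the tool's x, y, z in m, then the turn, a rotation vector about the tool's x, y, z in degrees. In form: [[[dx, dy, dz], [wx, wy, wz]], ...]. A call has 1 to 12 rows; each row is the pose to reach, as a shift and turn from the pose commanded when the call began, along the tool's axes at that moment; what a row does not reach only later rows make up. A row lasts 1/12 s, in which the tool goes at most 41.7 mm and 7.16 degrees, less where a joint would pass 70% of its speed; a pose out of reach is approached as far as the arm can. A call with a gripper value outside its range is refused whole. OPENING is the opening, from -1 (shut) to 1 (fully open), set as the call begins (- or left out, the last holds). The fingers move at their own pace and stop on an object; FORCE is the grip in N (left out, the last holds). Time passes only in rows, so rows that repeat a pose let the fingers close. It gives the time, the measured TCP pose, the force, the opening and the grip force at its end, in the units of the state.
- robot.get_obs(): the state, without advancing time (a new reading comes with each control period).
- eyes.camera(name): name is "side" or "top"; returns the picture (384x512x3 uint8, red, green, blue); there is no depth.
- eyes.calibration(name): a dict with "K" (3x3 intrinsics, pixels), "rvec" (rotation vector, rad) and "tvec" (3), from world to camera coordinates, as OpenCV has them. Camera axes: x right, y down, z forward; pixel columns grow to the right and rows downward; lengths in m; the calibration is good to about 2 mm. A picture is of the moment at which its call begins. calibration takes no time and is no camera call.
- sign_off(): hands the job in; it is judged then, once.
The state is a dict: "time": time; "joints": joint angles; "qd": joint speeds; "joint_torque": joint torques, N m; "ee_pos": TCP position; "eef_rot": TCP orientation; "force": force on the tool from outside, world axes, zero at the start; "wrist_torque": the same for the moment, N m; "grip_width": finger opening in m; "grasp_force": force on a finger pad.
Only numpy, scipy, OpenCV 4.12 (cv2) and the standard library are available. Lean on these libraries where they do the work, as an engineer would, in place of code of your own. Each camera call takes 0.05 s, during which the arm holds its last target. There are 200 camera calls.

### The job

The disc on the welding jig is held only finger-tight by its centre nut. Lay the adjustable wrench flat on the disc with its open jaws round the nut and let go of it, roll its worm until the jaws are snug on the nut's flats, and only then turn the nut clockwise (seen from above) until it stops; leave the wrench sitting on the nut, jaws still snug. Do not knock the tubes already tacked to the disc, and leave the other things on the bench where they are.

Things in the scene. Friction and masses are not known exactly. Their poses are not given: they have to be found in the camera images.
- jig: welding jig fixed on the bench: a column carrying a flat round steel disc, 190 mm diameter, its top 60 mm above the bench. Origin on the bench on the disc's axis. Two tubes are tacked to the disc at +60 and -60 degrees from its +x; the half of the disc towards -x is free
- tacked: the two upright tubes tacked to the disc (do not knock): 40 mm diameter, 50 mm tall, axes 68 mm from the disc's axis, tops 110 mm above the bench. A wire loop sticks out 33 mm behind the disc's rim (+x) at 50 mm height. Origin at the disc's centre, axes as jig
- nut_top (a point): centre of the hex nut's top face, on the disc's axis, 76 mm above the bench. The nut is 24 mm across flats, 27.7 across corners, 16 mm tall and sits flat on the disc; a 16 mm stud stands 10 mm out of it. The frame turns with the nut: corners lie at 0, 60, 120.. degrees from its x, flats face 30, 90, 150..
- nut_corner (a point): the nut's corner on its own +x side, at its top face: 13.9 mm from the axis
- nut (a joint): nut angle, rad, grows clockwise seen from above; it starts at 0.1 to 0.5 and stops dead, tight, at 1.20. It needs about 0.15 N m
- wrench: 200 mm adjustable wrench, steel, 0.3 kg, lying flat. Origin under the handle's centre line near the balance point; x along the handle to the head, z up. Handle 20 mm wide, 11 thick, x -95 to +45 mm (27 mm eye at x -98); from there the head, 13 thick, up to 65 wide. The mouth is turned 22.5 degrees to the left (+y) of the handle's x. Fixed jaw right, sliding jaw left
- mouth (a point): on the wrench's underside, where a 24 mm nut's centre sits with the jaws closed on it: 82 mm ahead and 13 mm left of wrench. x points out of the mouth, along the jaw faces; y from fixed to sliding jaw. Here the fixed jaw's face is at y = -12 mm (its back at -28), the throat at x = -15, the jaw tips at x = 20; the sliding jaw's back is 13 mm beyond its face
- jaw (a joint): how far the sliding jaw has closed, m: 0 is fully open (36 mm between the faces), the gap is 36 mm minus this, so it reads 0.012 gripping the 24 mm nut. It starts with a gap of 28.5 to 30.5 mm, moves only by rolling the worm, and holds itself where it is left, up to about 50 N
- worm_top (a point): top of the knurled worm, 2 mm proud of the head's face, 15 mm above the wrench's underside; at x = -33, y = 6 mm in the frame of mouth and oriented alike. Worm 15 mm thick, 18 long, axis along that y. Rolling its top towards the jaws (+x) closes them, 1 mm per 13 mm of fingertip travel over it. It rolls by friction under a fingertip pressed down with 8 to 12 N, against 5 N
- hammer: hammer lying flat, wooden handle, about 260 mm long, 30 mm tall; it and the wrench swap sides of the bench from start to start
- tube_a: loose steel tube end, 40 mm diameter, 50 mm tall, standing; origin at the centre of its foot
- tube_b: the same tube lying on its side; origin below its middle
- tube_c: the same tube standing; origin at the centre of its foot
- magnet: triangular welding magnet lying flat, 70 x 35 x 18 mm, origin at the middle of its long side
- brush: wire brush lying bristles up, 200 mm long, 23 mm tall, handle to its -x
- pliers: pliers lying flat, 140 mm long, 16 mm tall, orange grips

How it is judged:
On the way, in this order (a step that is already met when the one before it is completed fails the run):
1. the wrench lies flat on the disc with its jaws round the nut, let go (horizontal distance between mouth and nut_top below 0.018 m and height (world z) of mouth between 0.055 and 0.065 m and angle between wrench's own z axis and vertical below 0.07 rad and contact force between the fingers and wrench below 0.5 N), for 0.2 s.
2. the jaws are rolled snug onto the nut (gap under 25.2 mm) while the nut still stands where it was (horizontal distance between mouth and nut_top below 0.018 m and height (world z) of mouth between 0.055 and 0.065 m and angle between wrench's own z axis and vertical below 0.07 rad and value of joint jaw above 0.0108 m and distance of nut_corner from where it was at the start of the episode below 0.004 m), for 0.2 s.
3. the nut is turned clockwise to its stop with the snug wrench (horizontal distance between mouth and nut_top below 0.018 m and height (world z) of mouth between 0.055 and 0.065 m and angle between wrench's own z axis and vertical below 0.07 rad and value of joint jaw above 0.0108 m and value of joint nut above 1.12 rad), for 0.2 s.
At the end, for the whole second after the job is handed in: The nut is at its stop (angle over 1.12 of 1.20 rad) and the wrench lies flat on the disc, released and at rest, its jaws round the nut (mouth within 18 mm of the nut's axis) and still snug (gap under 25.2 mm) (all of step 3 and contact force between the fingers and wrench below 0.5 N and linear speed of wrench below 0.02 m/s); the robot touches nothing.
It fails at once if the nut is turned more than 4 mm at its corners while the jaws are loose (distance of nut_corner from where it was at the start of the episode above 0.004 m and value of joint jaw below 0.0103 m).
It fails at once if a tacked tube is knocked with more than 15 N (contact force between anything else and tacked above 15 N).
It fails at once if one of the other things on the bench is shifted by more than 30 mm (distance of any of hammer, tube_a, tube_b, tube_c, magnet, brush, pliers from where it was at the start of the episode above 0.03 m).
It also fails if it takes over 72 s, if anything falls off the work surface, if the arm or the gripper's body presses on something with over 40 N, if the wrist force passes 120 N, or if a joint passes its speed limit or range.

## Working session

There is one attempt and no reset: what is moved stays moved. The work goes in short steps, Python scripts to look and compute and a shell command to move; the robot and the scene stay as the last step left them, time stands still between calls to the robot, and variables do not carry over. Pictures are saved under pics/ and viewed, at most 10 in all, crops included, and the job is handed in when it is done.

```bash
mkdir -p pics; ls
python3 - <<'E'
from cell import robot, eyes
import cv2
for n in ("top","side"):
    im=eyes.camera(n); cv2.imwrite(f"pics/{n}0.png",cv2.resize(im[:,:,::-1],(768,576),interpolation=cv2.INTER_CUBIC)); cv2.imwrite(f"raw_{n}0.png",im[:,:,::-1])
    c=eyes.calibration(n); print(n,c)
o=robot.get_obs(); print(o)
E
```

```text
pics
top {'K': array([[436.70465296,   0.        , 255.14341427],
       [  0.        , 436.70465296, 190.3989031 ],
       [  0.        ,   0.        ,   1.        ]]), 'rvec': array([ 2.16878623, -2.18697902,  0.06264379]), 'tvec': array([0.02465542, 0.5068427 , 1.44620611])}
side {'K': array([[465.16796754,   0.        , 252.94584114],
       [  0.        , 465.16796754, 193.11642712],
       [  0.        ,   0.        ,   1.        ]]), 'rvec': array([ 0.38590953, -2.67856523,  1.31096658]), 'tvec': array([0.49491899, 0.1586001 , 1.45365223])}
{'time': 0.1, 'joints': array([-1.41702097e+00,  3.42645369e-01,  1.52491007e+00,  2.26987006e-05,
        1.27540766e+00, -1.45996558e-01]), 'qd': array([ 9.24585731e-04, -1.23300969e-03, -3.05633153e-03, -1.44025722e-04,
       -4.65389309e-05,  1.49510631e-03]), 'joint_torque': array([ 1.77400590e-03, -4.32004058e+01, -2.44695050e+01,  7.19782873e-02,
        5.26703009e-02, -5.42052862e-05]), 'ee_pos': array([ 0.15500978, -0.50123369,  0.23712243]), 'eef_rot': array([ 9.88788376e-01,  1.49322062e-01,  8.19035322e-06, -6.85259277e-04]), 'force': array([-0.34057117, -0.04736568, -0.25991147]), 'wrist_torque': array([-0.04431097, -0.00839042,  0.03753552]), 'grasp_force': 0.0, 'grip_width': 0.09163146108220155}
```

View pics/top0.png

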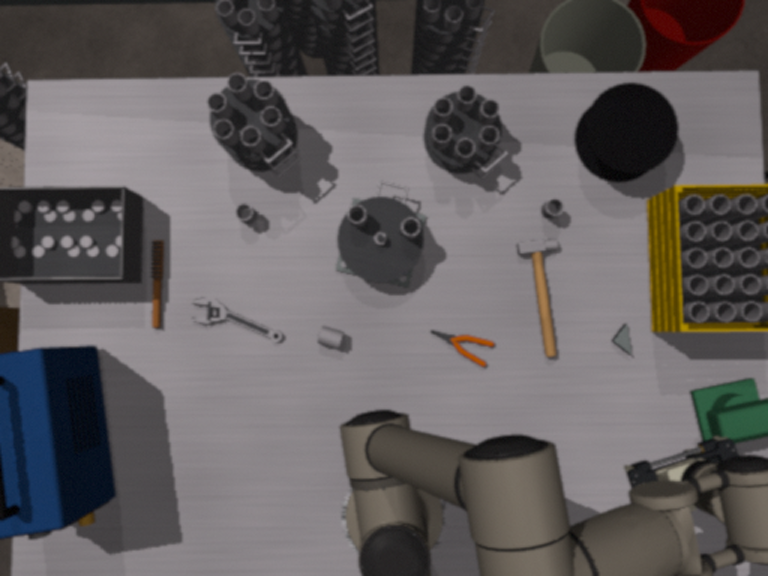

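View pics/side0.png

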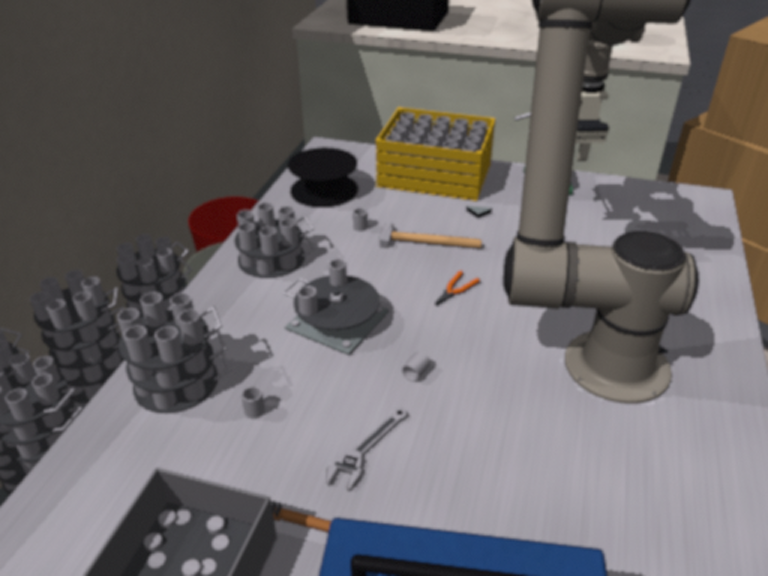

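The top view shows the wrench at (240,322) with its mouth to the left, the jig nut at (381,239), and the tacked tubes at (357,214) and (411,227). Next I measure from enlarged crops.

```bash
cat > h.py <<'E'
import numpy as np, cv2
from cell import robot, eyes
def ray(n,u,v):
    c=eyes.calibration(n); R=cv2.Rodrigues(c["rvec"])[0]; t=np.array(c["tvec"]).reshape(3)
    d=R.T@np.linalg.inv(c["K"])@np.array([u,v,1.]); return -R.T@t,d
def onz(n,u,v,z):
    o,d=ray(n,u,v); return o+d*(z-o[2])/d[2]
def proj(n,P):
    c=eyes.calibration(n); return cv2.projectPoints(np.float64(P).reshape(-1,3),c["rvec"],c["tvec"],c["K"],None)[0].reshape(-1,2)
def tri(p,q):
    (a,d),(b,e)=ray("top",*p),ray("side",*q)
    s=np.linalg.lstsq(np.c_[d,-e],b-a,rcond=None)[0]; return (a+s[0]*d+b+s[1]*e)/2
E
python3 - <<'E'
from h import *
im=cv2.imread("raw_top0.png"); s=cv2.imread("raw_side0.png")
def crop(i,x,y,w,h): return cv2.resize(i[y:y+h,x:x+w],(400,300),interpolation=cv2.INTER_CUBIC)
a=np.hstack([crop(im,120,188,80,60),crop(im,215,120,80,60)])
b=np.hstack([crop(s,205,270,80,60),crop(s,185,165,80,60)])
cv2.imwrite("pics/crops.png",np.vstack([a,b]))
for p,z in (((381/1.5,239/1.5),.086),((278/1.5,337/1.5),.01),((208/1.5,311/1.5),.013),((357/1.5,214/1.5),.11),((411/1.5,227/1.5),.11)): print(p,onz("top",*p,z))
# wrench blob
roi=im[188:240,120:195].astype(int); g=cv2.cvtColor(im,cv2.COLOR_BGR2GRAY)
m=np.zeros_like(g); m[188:240,120:195]=(abs(g[188:240,120:195].astype(int)-np.median(g[188:240,120:195]))>22)*255
print(np.median(g[188:240,120:195]))
n,l,st,ce=cv2.connectedComponentsWithStats(m); print(st,ce)
E
```

```text
(254.0, 159.33333333333334) [0.60232457 0.02236207 0.086     ]
(185.33333333333334, 224.66666666666666) [0.39422097 0.25615155 0.01      ]
(138.66666666666666, 207.33333333333334) [0.45369204 0.41348153 0.013     ]
(238.0, 142.66666666666666) [0.65261623 0.07229446 0.11      ]
(274.0, 151.33333333333334) [ 0.62373059 -0.04146024  0.11      ]
141.0
[[     0      0    512    384 196216]
 [   129    201     51     25    350]
 [   130    214      1      1      1]
 [   182    222      9      7     41]] [[255.69829168 191.45515147]
 [152.81714286 212.66      ]
 [130.         214.        ]
 [186.14634146 224.95121951]]
```

View pics/crops.png

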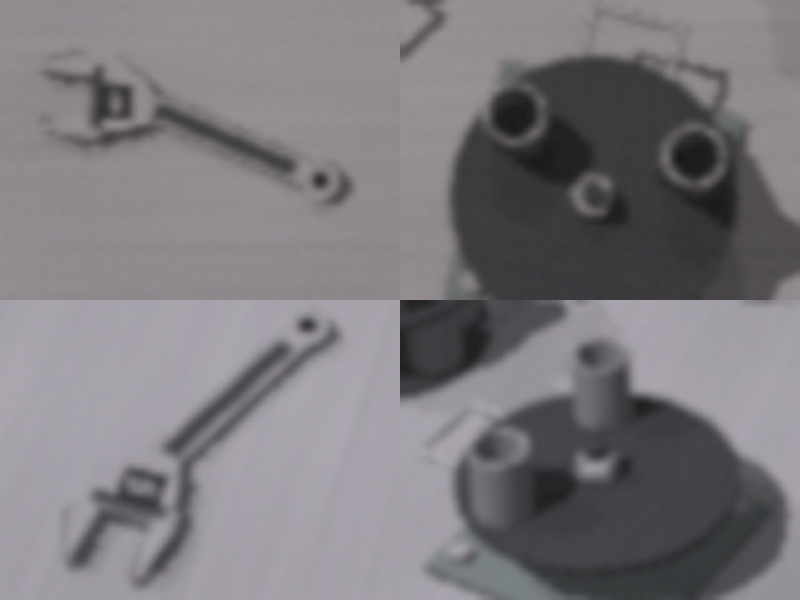

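The crops show the eye hole at raw top (184,224), the worm at (143.6,208.4), the nut at (253.4,159) and the tacked tube tops at (238.2,142) and (273.4,151). Next I need the poses and a closer look at the nut's angle.

Run:
```python
from h import *
eye=onz("top",184,224,.008); worm=onz("top",143.6,208.4,.015); neck=onz("top",153,211.6,.011)
# wrench frame pts: eye(-98,0), worm(49.2,5.9)
a=np.arctan2(*(worm-eye)[[1,0]])-np.arctan2(5.9,147.2); print("wrench yaw",np.degrees(a),"neck-eye",np.degrees(np.arctan2(*(neck-eye)[[1,0]])),"len",np.hypot(*(worm-eye)[:2]))
c=np.array([np.cos(a),np.sin(a)]); print("origin",eye[:2]+.098*c, worm[:2]-.0492*c-.0059*np.array([-c[1],c[0]]))
t1=onz("top",238.2,142,.11);t2=onz("top",273.4,151,.11); n=onz("top",253.4,159,.08)
d=(t1-t2)[:2]; jy=np.degrees(np.arctan2(d[1],d[0]))-90; print("jig yaw",jy,"sep",np.hypot(*d)); j=np.radians(jy)
print("jig from tubes",((t1+t2)/2)[:2]-.034*np.array([np.cos(j),np.sin(j)]),"nut",n)
# disc fit
im=np.mean([eyes.camera("top").astype(float) for _ in range(12)],0)[:,:,::-1]
sd=np.mean([eyes.camera("side").astype(float) for _ in range(12)],0)[:,:,::-1]
np.save("top.npy",im);np.save("side.npy",sd)
def crop(i,u,v,r=10):
    M=np.array([[20,0,200-20*u],[0,20,200-20*v]]);k=cv2.warpAffine(i,M,(400,400),flags=cv2.INTER_CUBIC); return np.clip(k,0,255)
ps=proj("side",np.r_[n[:2],.072])[0];print(ps)
cv2.imwrite("pics/nut.png",np.hstack([crop(im,253.4,159),crop(sd,*ps)]))
g=im.mean(2)[100:205,200:310]; m=((g<85)).astype(np.uint8); m=cv2.morphologyEx(m,cv2.MORPH_CLOSE,np.ones((5,5)))
k=max(cv2.findContours(m,0,1)[0],key=cv2.contourArea); e=cv2.fitEllipse(cv2.convexHull(k)); print(e, onz("top",e[0][0]+200,e[0][1]+100,.06))
```

```text
wrench yaw 66.1487788082817 neck-eye 67.84525057086907 len 0.14537261702800464
origin [0.43611095 0.35063945] [0.43539613 0.34882995]
jig yaw -15.062154583992125 sep 0.11518220909916432
jig from tubes [0.60694751 0.02487221] nut [0.6042921  0.02438831 0.08      ]
[225.09115051 197.32742503]
((59.247459411621094, 63.70515823364258), (59.416542053222656, 72.29310607910156), 120.01820373535156) [0.59148104 0.00572007 0.06      ][ WARN:0@31.685] global loadsave.cpp:1063 imwrite_ Unsupported depth image for selected encoder is fallbacked to CV_8U.
```

View pics/nut.png

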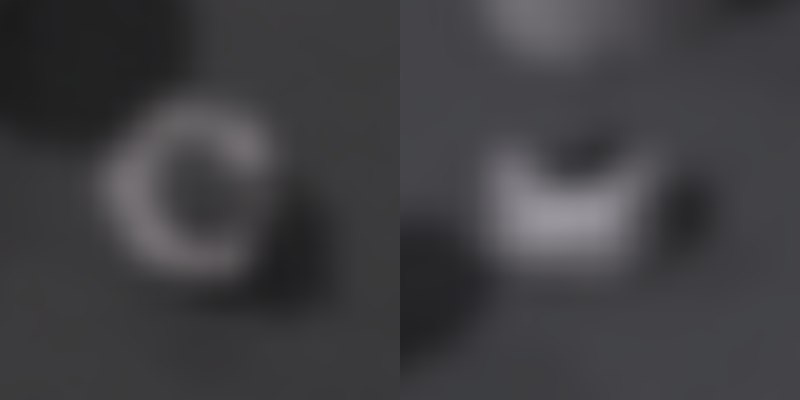

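The nut shows as a hexagon centred about raw (252.7,158.5), with corners seemingly at image angles near 57° and 177°. I'll fit the disc rim and get the corner phase from the rectified view.

```bash
cat > fit.py <<'E'
from h import *
from scipy.optimize import least_squares
from scipy.ndimage import map_coordinates
def samp(n,img,P):
    uv=proj(n,P); return map_coordinates(img,[uv[:,1],uv[:,0]],order=1)
for n in ("top","side"):
    img=np.load(n+".npy").mean(2); pts=[]
    for a in np.radians(np.arange(0,360,4)):
        r=np.arange(.08,.11,.0005); P=np.c_[.605+r*np.cos(a),.025+r*np.sin(a),np.full(len(r),.06)]
        g=np.gradient(cv2.GaussianBlur(samp(n,img,P),(1,9),1.5).ravel()); i=g.argmax()
        if g[i]>1.2 and 2<i<len(r)-3: pts.append(P[i,:2])
    pts=np.array(pts); s=least_squares(lambda p:np.hypot(*(pts-p).T)-.095,[.605,.025],loss="soft_l1",f_scale=.001)
    print(n,len(pts),s.x,np.median(abs(s.fun)))
# nut phase in top
img=np.load("top.npy").mean(2)
for c in ([.605,.025],[.606,.0265],[.604,.025]):
    out=[]
    for a in np.radians(np.arange(0,360,5)):
        r=np.arange(.006,.02,.0005); P=np.c_[c[0]+r*np.cos(a),c[1]+r*np.sin(a),np.full(len(r),.076)]
        g=np.gradient(samp("top",img,P)); out.append(r[g.argmin()])
    out=np.array(out); F=np.fft.fft(out)/len(out)
    print(c,"1st harm",2*abs(F[1])*1e3,"6th amp mm",2*abs(F[6])*1e3,"corner",np.degrees(-np.angle(F[6]))/6, "centre shift",2*F[1].real*1e3,-2*F[1].imag*1e3)
    print((out*1e3).round(1))
E
python3 fit.py
```

```text
top 75 [0.60516216 0.02472058] 0.001338242182595345
side 59 [0.60771885 0.02592685] 0.0008565577321489465
[0.605, 0.025] 1st harm 2.0162053967326403 6th amp mm 0.3067611503445091 corner -15.70709989686683 centre shift 1.973519659197616 0.4126794840725053
[15.5 19.5 16.  15.5 14.5 15.  15.5 16.  16.  15.5 14.5 16.  15.5 16.
 15.5 15.  16.5 16.5 14.5 14.5 13.5 13.5 14.  14.5 13.5 13.  11.  11.
 13.  13.  12.  11.5 12.5 13.  12.5 12.5 10.5 10.5 11.  11.  11.5 14.
 12.  13.  13.5 14.5 12.5 12.5 13.5 13.  12.5 12.  13.  13.  13.  13.
 13.  15.5 16.  15.5 13.5 14.5 15.5 14.  14.5 16.  15.5 15.  16.5 16.
 15.5 13.5]
[0.606, 0.0265] 1st harm 1.4327564968597817 6th amp mm 0.26159123232300746 corner -19.374892753350657 centre shift 0.9502744879782075 -1.0722730887193193
[17.5 14.5 14.5 13.  13.5 14.  14.5 14.5 14.  13.  13.  14.  13.5 14.
 13.5 13.5 14.  14.5 13.  13.  13.  12.5 12.5 13.  13.5 13.  12.5 12.5
 10.5 11.  13.  12.5 12.5 12.  13.5 13.5 11.5 11.5 12.  12.  12.5 13.
 15.  14.  15.  16.  14.5 14.  15.  14.5 14.  14.  14.5 15.  14.5 14.5
 16.5 17.  16.  14.5 15.  15.5 14.5 15.5 17.  15.  15.5 16.  15.5 13.
 13.  12.5]
[0.604, 0.025] 1st harm 3.0728310781461836 6th amp mm 0.304118764251514 corner -16.694895742058478 centre shift 3.0475050467375153 0.39370525133710677
[16.5 19.5 17.  16.  15.5 17.  16.5 16.5 16.5 15.5 16.  16.  16.  16.
 15.5 17.  16.5 16.5 14.5 13.5 13.5 13.5 14.  13.  12.5 10.5 10.5 11.
 12.  11.5 11.  10.5 12.  12.  11.5 11.5  9.5  9.5 10.  10.  10.5 10.5
 12.  11.5 12.5 13.  14.  11.5 12.  12.5 12.5 12.  12.  13.  14.5 13.
 13.  13.5 16.  16.5 15.5 14.5 15.5 15.5 14.5 16.5 16.5 16.  17.5 17.
 16.5 14.5]
```

```bash
cat > go.py <<'E'
import sys,numpy as np
from h import *
from scipy.spatial.transform import Rotation as R
def rel(x,y,z,yaw):
    o=robot.get_obs(); A=R.from_quat(o["eef_rot"]); B=R.from_euler("z",yaw,degrees=True)*R.from_euler("x",180,degrees=True)
    d=A.inv().apply(np.array([x,y,z])-o["ee_pos"]); w=(A.inv()*B).as_rotvec(degrees=True)
    print("shift",d.round(4),"turn",w.round(1)," rows",round(max(np.linalg.norm(d)/.0417,np.linalg.norm(w)/7.16),1),"t",round(o["time"],2))
if __name__=="__main__": rel(*map(float,sys.argv[1:5]))
E
python3 -m inch '[[[0.2,-0.18,0],[0,0,-25]],[[0.2,-0.18,0],[0,0,-25]],[[0.2,-0.18,0],[0,0,-25]],[[0.2,-0.18,0],[0,0,-25]],[[0.43,-0.39,0],[0,0,-50]],[[0.43,-0.39,0],[0,0,-50]],[[0.43,-0.39,0],[0,0,-50]],[[0.43,-0.39,0],[0,0,-50]],[[0.43,-0.39,0],[0,0,-50]],[[0.43,-0.39,0],[0,0,-50]],[[0.43,-0.39,0],[0,0,-50]],[[0.43,-0.39,0],[0,0,-50]]]' 0.2
python3 go.py 0.4355 0.350 0.10 67
```

```text
time: 2.3
ee_pos: [0.4105, -0.0693, 0.2381]
eef_rot: [0.833, 0.553, 0.0, 0.0]
force: [0.3, -0.6, -0.4]
grip_width: 0.0551
grasp_force: 0.0
shift [ 0.3962 -0.1397  0.1378] turn [0.1 0.  0.2]  rows 10.6 t 2.3
```

```bash
python3 -m inch '[[[0.2,-0.07,0.03],[0,0,0]],[[0.2,-0.07,0.03],[0,0,0]],[[0.2,-0.07,0.03],[0,0,0]],[[0.2,-0.07,0.03],[0,0,0]],[[0.396,-0.14,0.138],[0,0,0]],[[0.396,-0.14,0.138],[0,0,0]],[[0.396,-0.14,0.138],[0,0,0]],[[0.396,-0.14,0.138],[0,0,0]],[[0.396,-0.14,0.138],[0,0,0]],[[0.396,-0.14,0.138],[0,0,0]],[[0.396,-0.14,0.138],[0,0,0]],[[0.396,-0.14,0.138],[0,0,0]]]' 0
python3 go.py 0.4355 0.350 0.014 67
python3 - <<'E'
from h import *
im=eyes.camera("top")[:,:,::-1]; s=eyes.camera("side")[:,:,::-1]
cv2.imwrite("pics/above.png",np.hstack([cv2.resize(im[185:245,115:195],(400,300),interpolation=2),cv2.resize(s[255:345,195:315],(400,300),interpolation=2)]))
E
```

```text
time: 3.3
ee_pos: [0.433, 0.3519, 0.0968]
eef_rot: [0.832, 0.555, -0.001, -0.001]
force: [-0.4, -0.9, 0.5]
grip_width: 0.046
grasp_force: 0.0
shift [-0.0007  0.0032  0.0828] turn [-0.1  0.1  0.4]  rows 2.0 t 3.3
```

View pics/above.png

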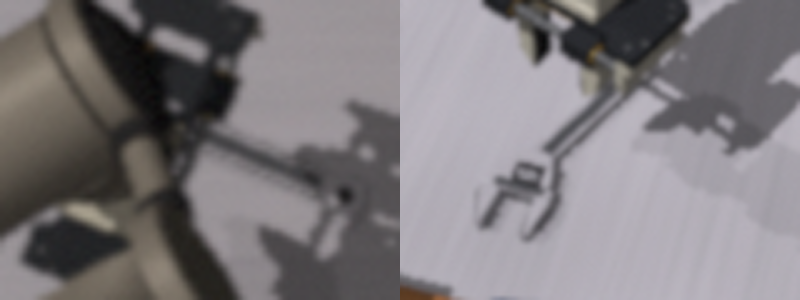

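The side view shows the gripper straddling the handle line, with the head clear of it. Descending and gripping.

```bash
python3 -m inch '[[[0,0.003,0.04],[0,0,0]],[[0,0.003,0.06],[0,0,0]],[[0,0.003,0.075],[0,0,0]],[[0,0.003,0.082],[0,0,0]],[[0,0.003,0.082],[0,0,0]]]' 0
python3 -m inch '[[[0,0,0],[0,0,0]],[[0,0,0],[0,0,0]],[[0,0,0],[0,0,0]],[[0,0,0],[0,0,0]],[[0,0,0],[0,0,0]],[[0,0,0],[0,0,0]],[[0,0,0],[0,0,0]],[[0,0,0],[0,0,0]]]' -1 40
python3 -m inch '[[[0,0,-0.03],[0,0,0]],[[0,0,-0.06],[0,0,0]],[[0,0,-0.10],[0,0,0]],[[0,0,-0.13],[0,0,0]],[[0,0,-0.13],[0,0,0]],[[0,0,-0.13],[0,0,0]]]'
```

```text
time: 3.82
ee_pos: [0.4369, 0.3453, 0.017]
eef_rot: [0.833, 0.553, -0.001, 0.0]
force: [-0.5, -0.8, -0.3]
grip_width: 0.046
grasp_force: 0.0
time: 4.48
ee_pos: [0.4373, 0.347, 0.0185]
eef_rot: [0.833, 0.553, 0.0, 0.0]
force: [-1.3, -1.3, 6.5]
grip_width: 0.019
grasp_force: 40.0
time: 4.98
ee_pos: [0.4377, 0.3471, 0.149]
eef_rot: [0.833, 0.553, 0.002, 0.0]
force: [-0.3, -0.2, -2.8]
grip_width: 0.0188
grasp_force: 40.0
```

```bash
python3 go.py 0.525 -0.0067 0.15 10.5
```

```text
shift [-0.2923  0.2176 -0.0012] turn [ 0.  -0.2 56.7]  rows 8.7 t 4.98
```

```bash
python3 -m inch '[[[-0.03,0.023,0],[0,0,5]],[[-0.06,0.045,0],[0,0,11]],[[-0.09,0.067,0],[0,0,17]],[[-0.12,0.09,0],[0,0,23]],[[-0.15,0.112,0],[0,0,29]],[[-0.18,0.134,0],[0,0,35]],[[-0.21,0.156,0],[0,0,41]],[[-0.24,0.179,0],[0,0,47]],[[-0.27,0.201,0],[0,0,53]],[[-0.292,0.218,0],[0,0,56.7]],[[-0.292,0.218,0],[0,0,56.7]],[[-0.292,0.218,0],[0,0,56.7]]]'
python3 go.py 0.525 -0.0067 0.105 10.5
python3 - <<'E'
from h import *
im=eyes.camera("top")[:,:,::-1]; s=eyes.camera("side")[:,:,::-1]
cv2.imwrite("pics/hover.png",np.hstack([cv2.resize(im[130:190,215:295],(400,300),interpolation=2),cv2.resize(s[150:240,175:295],(400,300),interpolation=2)]))
E
```

```text
time: 5.98
ee_pos: [0.5238, -0.0082, 0.1455]
eef_rot: [0.996, 0.09, -0.002, -0.001]
force: [-0.3, -0.0, -2.4]
grip_width: 0.0186
grasp_force: 40.0
shift [ 0.0017 -0.0012  0.0405] turn [-0.1  0.2 -0.2]  rows 1.0 t 5.98
```

View pics/hover.png

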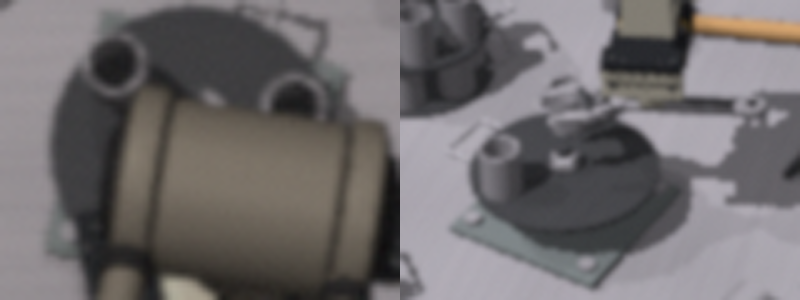

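The top view is blocked by the arm. The side view shows the level wrench over the nut, with the eye at raw (280,181.5) and the head near raw (225,182). I'll check the in-hand offset from the eye.

Run:
```python
from h import *
s=eyes.camera("side")[:,:,::-1]; o=robot.get_obs(); p=o["ee_pos"]; print(p, o["force"])
from scipy.spatial.transform import Rotation as R
x=R.from_quat(o["eef_rot"]).apply([1,0,0]); a=np.arctan2(x[1],x[0]); print(np.degrees(a))
e=onz("side",280,181.5,p[2]-.0185+.009); d=e[:2]-p[:2]; c=np.array([np.cos(a),np.sin(a)])
print("eye in tool: along",d@c,"left",d@[-c[1],c[0]],"expected",-.098+.0019)
# predicted mouth / jaw tip positions in side
w=p[:2]+.0019*c; m=w+.082*c+.013*np.array([-c[1],c[0]]); b=a+np.radians(22.5); bx=np.array([np.cos(b),np.sin(b)]);by=np.array([-bx[1],bx[0]])
print("mouth",m,"nut in mouth",(np.array([.606,.0252])-m)@bx,(np.array([.606,.0252])-m)@by)
z=p[2]-.0185+.013
P=[[*(m+u*bx+v*by),z] for u,v in ((.02,-.012),(.02,-.028),(-.015,-.012),(-.015,.0175),(.02,.0175),(.02,.0305),(-.033,.006))]
q=proj("side",P); img=cv2.resize(s[155:205,190:290],(800,400),interpolation=2)
for k in q: cv2.circle(img,tuple(int(v) for v in ((k+.5-[190,155])*8)),3,(0,0,255),-1)
cv2.imwrite("pics/hv.png",img)
```

```text
[ 0.52379758 -0.0059053   0.14650048] [-0.62793737  0.82665193 -3.61607565]
10.566874108994813
eye in tool: along -0.09330672731002425 left -0.0013983110103771889 expected -0.0961
mouth [0.60389079 0.02226007] nut in mouth 0.0033716663062910465 0.0013129375820227825
```

View pics/hv.png

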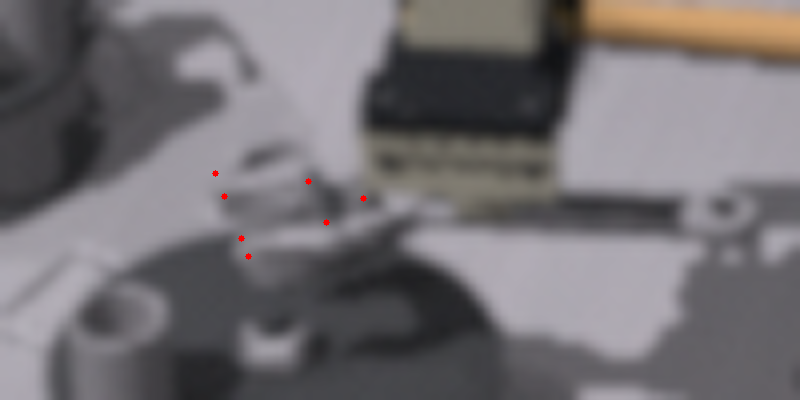

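```bash
python3 go.py 0.5218 -0.0083 0.098 10.5
```

```text
shift [-0.0023  0.002   0.0485] turn [-0.1  0.1  0.1]  rows 1.2 t 6.13
```

```bash
python3 -m inch '[[[-0.002,0.002,0.02],[0,0,0]],[[-0.002,0.002,0.04],[0,0,0]],[[-0.002,0.002,0.047],[0,0,0]],[[-0.002,0.002,0.05],[0,0,0]],[[-0.002,0.002,0.053],[0,0,0]],[[-0.002,0.002,0.056],[0,0,0]],[[-0.002,0.002,0.057],[0,0,0]],[[-0.002,0.002,0.057],[0,0,0]],[[-0.002,0.002,0.057],[0,0,0]]]'
python3 - <<'E'
from h import *
s=eyes.camera("side")[:,:,::-1]; t=eyes.camera("top")[:,:,::-1]
cv2.imwrite("pics/low.png",np.hstack([cv2.resize(s[160:215,185:295],(800,400),interpolation=2)]))
E
```

```text
time: 6.88
ee_pos: [0.5235, -0.0093, 0.0912]
eef_rot: [0.996, 0.091, 0.0, 0.0]
force: [-1.1, 0.6, -2.0]
grip_width: 0.0191
grasp_force: 40.0
```

View pics/low.png

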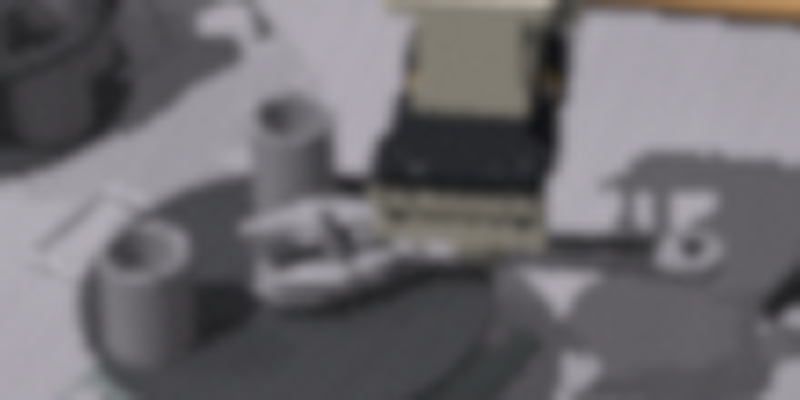

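The side view shows the jaws at the nut, with the nut between the sliding jaw (320,215) and the fixed jaw (310,285). There is no contact force, so I continue down.

```bash
python3 -m inch '[[[0,0,0.003],[0,0,0]],[[0,0,0.005],[0,0,0]],[[0,0,0.007],[0,0,0]],[[0,0,0.009],[0,0,0]],[[0,0,0.009],[0,0,0]],[[0,0,0.009],[0,0,0]]]'
python3 -m inch '[[[0,0,0.001],[0,0,0]],[[0,0,0.002],[0,0,0]],[[0,0,0.002],[0,0,0]],[[0,0,0.002],[0,0,0]]]'
```

```text
time: 7.48
ee_pos: [0.5231, -0.0093, 0.0815]
eef_rot: [0.996, 0.091, -0.0, -0.0]
force: [-0.2, -1.1, -3.6]
grip_width: 0.0187
grasp_force: 40.0
time: 7.82
ee_pos: [0.5232, -0.0093, 0.0797]
eef_rot: [0.996, 0.091, 0.0, 0.0]
force: [-0.2, 0.4, -2.9]
grip_width: 0.0187
grasp_force: 40.0
```

```bash
python3 -m inch '[[[0,0,0.001],[0,0,0]],[[0,0,0.002],[0,0,0]],[[0,0,0.002],[0,0,0]],[[0,0,0.002],[0,0,0]]]'
python3 -m inch '[[[0,0,0],[0,0,0]],[[0,0,0],[0,0,0]],[[0,0,0],[0,0,0]],[[0,0,0],[0,0,0]]]' -0.3
python3 -m inch '[[[0,0,-0.03],[0,0,0]],[[0,0,-0.06],[0,0,0]],[[0,0,-0.09],[0,0,0]],[[-0.04,0,-0.12],[0,0,0]],[[-0.08,0,-0.14],[0,0,0]],[[-0.12,0,-0.14],[0,0,0]],[[-0.15,0,-0.14],[0,0,0]],[[-0.15,0,-0.14],[0,0,0]]]'
python3 - <<'E'
from h import *
s=eyes.camera("side")[:,:,::-1]; t=eyes.camera("top")[:,:,::-1]
cv2.imwrite("t1.png",t);cv2.imwrite("s1.png",s)
cv2.imwrite("pics/placed.png",np.hstack([cv2.resize(t[130:190,215:295],(400,300),interpolation=2),cv2.resize(s[160:220,190:270],(400,300),interpolation=2)]))
E
```

```text
time: 8.15
ee_pos: [0.5234, -0.0093, 0.0785]
eef_rot: [0.996, 0.091, 0.0, 0.0]
force: [-2.5, 0.3, 5.7]
grip_width: 0.0189
grasp_force: 40.0
time: 8.48
ee_pos: [0.5234, -0.0093, 0.0777]
eef_rot: [0.996, 0.091, 0.0, 0.0]
force: [-0.3, 0.1, -0.4]
grip_width: 0.032
grasp_force: 0.0
time: 9.15
ee_pos: [0.3694, -0.0361, 0.2174]
eef_rot: [0.996, 0.091, -0.002, -0.0]
force: [0.2, 0.7, -0.5]
grip_width: 0.0323
grasp_force: 0.0
```

View pics/placed.png

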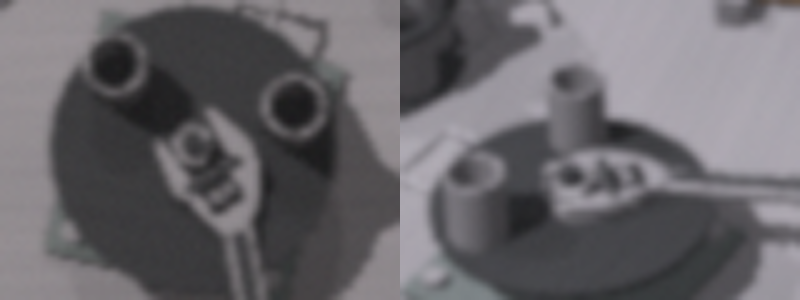

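Step 1 looks good: the jaws surround the nut at top crop (195,145), and the worm is at top crop (222,192), i.e. raw (259.4,168.4).

```bash
python3 - <<'E'
from h import *
print("worm seen",onz("top",215+222/5-.4,130+192/5-.4,.075), "side", onz("side",190+(623-400)/5-.4,160+181/5-.4,.075))
a=np.radians(10.45);c=np.array([np.cos(a),np.sin(a)]);n=np.array([-c[1],c[0]])
for off in (.0019,.004):
    w=np.array([.5234,-.0093])+off*c; print("pred worm",w+.0492*c+.0059*n,"mouth",w+.082*c+.013*n)
E
python3 go.py .569 .004 .095 33
```

```text
worm seen [0.57549235 0.00657776 0.075     ] side [0.5767408  0.01197761 0.075     ]
pred worm [0.57258231 0.00577053] mouth [0.60355049 0.01870194]
pred worm [0.57464747 0.00615142] mouth [0.60561566 0.01908283]
shift [ 0.1979 -0.0051  0.1236] turn [  0.1  -0.1 -22.6]  rows 5.6 t 9.25
```

```bash
python3 -m inch '[[[0.1,-0.003,0],[0,0,-7]],[[0.1,-0.003,0],[0,0,-14]],[[0.15,-0.004,0.02],[0,0,-21]],[[0.19,-0.0055,0.06],[0,0,-22.6]],[[0.198,-0.0055,0.09],[0,0,-22.6]],[[0.198,-0.0055,0.12],[0,0,-22.6]],[[0.198,-0.0055,0.122],[0,0,-22.6]],[[0.198,-0.0055,0.122],[0,0,-22.6]]]' -1 30
python3 go.py .5688 .0026 .089 33
```

```text
time: 9.92
ee_pos: [0.568, 0.0056, 0.0911]
eef_rot: [0.959, 0.285, -0.004, -0.002]
force: [-0.5, -0.7, -0.4]
grip_width: 0.0007
grasp_force: 0.0
shift [-0.001   0.003   0.0021] turn [-0.3  0.4  0.1]  rows 0.1 t 9.92
```

```bash
python3 -m inch '[[[0,0.002,0.001],[0,0,0]],[[0,0.002,0.002],[0,0,0]],[[0,0.002,0.003],[0,0,0]],[[0,0.002,0.003],[0,0,0]]]'; python3 go.py .5688 .0026 .086 33;  python3 -m inch '[[[0,0,0.001],[0,0,0]],[[0,0,0.001],[0,0,0]]]';  python3 -m inch '[[[0,0,0.001],[0,0,0]],[[0,0,0.001],[0,0,0]]]'
```

```text
time: 10.25
ee_pos: [0.5711, 0.0029, 0.0947]
eef_rot: [0.959, 0.284, 0.001, 0.001]
force: [0.2, 0.2, 0.9]
grip_width: 0.0003
grasp_force: 0.0
shift [-0.0021 -0.001   0.0087] turn [ 0.1 -0.1  0.1]  rows 0.2 t 10.25
time: 10.42
ee_pos: [0.5706, 0.003, 0.0927]
eef_rot: [0.959, 0.285, 0.001, 0.0]
force: [-0.5, -0.9, 0.3]
grip_width: 0.0003
grasp_force: 0.0
time: 10.58
ee_pos: [0.5704, 0.0032, 0.0909]
eef_rot: [0.959, 0.285, 0.0, 0.0]
force: [-0.2, 0.4, 0.4]
grip_width: 0.0004
grasp_force: 0.0
```

```bash
python3 -m inch '[[[-0.001,0,0.001],[0,0,0]],[[-0.001,0,0.002],[0,0,0]],[[-0.001,0,0.002],[0,0,0]],[[-0.001,0,0.002],[0,0,0]]]';  python3 -m inch '[[[0,0,0.001],[0,0,0]],[[0,0,0.001],[0,0,0]],[[0,0,0.001],[0,0,0]]]';  python3 -m inch '[[[0,0,0.001],[0,0,0]],[[0,0,0.001],[0,0,0]],[[0,0,0.001],[0,0,0]]]';python3 -m inch '[[[0,0,0.001],[0,0,0]],[[0,0,0.001],[0,0,0]],[[0,0,0.001],[0,0,0]]]'
```

```text
time: 10.92
ee_pos: [0.5696, 0.0027, 0.0885]
eef_rot: [0.959, 0.285, -0.0, -0.0]
force: [0.5, 0.7, 0.9]
grip_width: 0.0004
grasp_force: 0.0
time: 11.17
ee_pos: [0.5696, 0.0027, 0.0876]
eef_rot: [0.959, 0.285, -0.0, 0.0]
force: [0.4, -0.5, 0.3]
grip_width: 0.001
grasp_force: 0.0
time: 11.42
ee_pos: [0.5696, 0.0026, 0.0866]
eef_rot: [0.959, 0.285, -0.0, 0.0]
force: [-0.1, -0.3, -0.1]
grip_width: 0.0005
grasp_force: 0.0
time: 11.67
ee_pos: [0.5698, 0.0027, 0.0862]
eef_rot: [0.959, 0.285, 0.0, 0.0]
force: [-2.2, -0.1, 5.3]
grip_width: 0.0004
grasp_force: 2.3
```

```bash
python3 -m inch '[[[0,0,0.0004],[0,0,0]],[[0,0,0.0004],[0,0,0]]]'; python3 -m inch '[[[0.002,0,0],[0,0,0]],[[0.004,0,0],[0,0,0]],[[0.006,0,0],[0,0,0]]]';  python3 -m inch '[[[0.002,0,0],[0,0,0]],[[0.004,0,0],[0,0,0]],[[0.006,0,0],[0,0,0]],[[0.007,0,0],[0,0,0]]]'
```

```text
time: 11.83
ee_pos: [0.5698, 0.0026, 0.0861]
eef_rot: [0.959, 0.285, 0.0, 0.0]
force: [-2.6, 0.1, 7.0]
grip_width: 0.0005
grasp_force: 3.7
time: 12.08
ee_pos: [0.5742, 0.0055, 0.0861]
eef_rot: [0.959, 0.285, -0.001, 0.0]
force: [-4.2, -1.8, 9.3]
grip_width: 0.0007
grasp_force: 4.6
time: 12.42
ee_pos: [0.5802, 0.0093, 0.0861]
eef_rot: [0.959, 0.285, -0.001, 0.0]
force: [-4.7, -2.3, 9.5]
grip_width: 0.0003
grasp_force: 4.4
```

```bash
python3 -m inch '[[[0.001,0,0],[0,0,0]],[[0.002,0,0],[0,0,0]],[[0.002,0,-0.003],[0,0,0]],[[-0.007,0,-0.003],[0,0,0]],[[-0.0145,0,-0.003],[0,0,0]],[[-0.0145,0,-0.002],[0,0,0]],[[-0.0145,0,-0.001],[0,0,0]],[[-0.0145,0,0],[0,0,0]],[[-0.0145,0,0],[0,0,0]],[[-0.0125,0,0],[0,0,0]]]'
python3 -m inch '[[[0.002,0,0],[0,0,0]],[[0.004,0,0],[0,0,0]],[[0.006,0,0],[0,0,0]],[[0.008,0,0],[0,0,0]]]';  python3 -m inch '[[[0.002,0,0],[0,0,0]],[[0.004,0,0],[0,0,0]],[[0.006,0,0],[0,0,0]],[[0.0065,0,0],[0,0,0]]]'
python3 - <<'E'
from h import *
s=eyes.camera("side")[:,:,::-1]; cv2.imwrite("s2.png",s)
E
```

```text
time: 13.25
ee_pos: [0.5694, 0.0025, 0.0861]
eef_rot: [0.959, 0.285, -0.001, 0.0]
force: [-5.5, -1.5, 9.5]
grip_width: 0.0005
grasp_force: 4.8
time: 13.58
ee_pos: [0.5761, 0.0071, 0.0861]
eef_rot: [0.959, 0.285, -0.001, 0.0]
force: [-6.5, -0.8, 10.2]
grip_width: 0.0004
grasp_force: 5.0
time: 13.92
ee_pos: [0.5816, 0.0109, 0.086]
eef_rot: [0.959, 0.285, -0.001, -0.0]
force: [-5.7, -0.8, 10.0]
grip_width: 0.0002
grasp_force: 4.9
```

```bash
for i in 1 2; do python3 -m inch '[[[0,0,-0.003],[0,0,0]],[[-0.009,0,-0.003],[0,0,0]],[[-0.0165,0,-0.003],[0,0,0]],[[-0.0165,0,-0.002],[0,0,0]],[[-0.0165,0,-0.001],[0,0,0]],[[-0.0165,0,0],[0,0,0]],[[-0.0165,0,0],[0,0,0]]]'
python3 -m inch '[[[0.002,0,0],[0,0,0]],[[0.004,0,0],[0,0,0]],[[0.006,0,0],[0,0,0]],[[0.008,0,0],[0,0,0]]]';  python3 -m inch '[[[0.002,0,0],[0,0,0]],[[0.004,0,0],[0,0,0]],[[0.006,0,0],[0,0,0]],[[0.008,0,0],[0,0,0]],[[0.0085,0,0],[0,0,0]]]'; done
```

```text
time: 14.55
ee_pos: [0.5679, 0.0015, 0.086]
eef_rot: [0.959, 0.285, -0.0, 0.0]
force: [-5.3, -1.6, 9.8]
grip_width: 0.0005
grasp_force: 4.5
time: 14.88
ee_pos: [0.5745, 0.006, 0.086]
eef_rot: [0.959, 0.285, -0.001, 0.0]
force: [-6.9, -0.6, 10.1]
grip_width: 0.0005
grasp_force: 5.1
time: 15.3
ee_pos: [0.5815, 0.0111, 0.086]
eef_rot: [0.959, 0.285, -0.001, -0.0]
force: [-6.8, 0.2, 10.0]
grip_width: 0.0005
grasp_force: 5.3
time: 15.88
ee_pos: [0.5678, 0.0013, 0.0859]
eef_rot: [0.959, 0.285, -0.001, 0.0]
force: [-5.9, -1.8, 8.7]
grip_width: 0.0002
grasp_force: 4.5
time: 16.22
ee_pos: [0.5743, 0.006, 0.086]
eef_rot: [0.959, 0.285, -0.001, -0.0]
force: [-6.1, -1.8, 9.9]
grip_width: 0.0008
grasp_force: 5.3
time: 16.63
ee_pos: [0.5811, 0.011, 0.0859]
eef_rot: [0.959, 0.285, -0.001, -0.0]
force: [-6.8, -0.1, 11.2]
grip_width: 0.0004
grasp_force: 5.7
```

```bash
for i in 1 2; do python3 -m inch '[[[0,0,-0.003],[0,0,0]],[[-0.009,0,-0.003],[0,0,0]],[[-0.0165,0,-0.003],[0,0,0]],[[-0.0165,0,-0.002],[0,0,0]],[[-0.0165,0,-0.001],[0,0,0]],[[-0.0165,0,0],[0,0,0]],[[-0.0165,0,0],[0,0,0]]]'
python3 -m inch '[[[0.002,0,0],[0,0,0]],[[0.004,0,0],[0,0,0]],[[0.006,0,0],[0,0,0]],[[0.008,0,0],[0,0,0]]]';  python3 -m inch '[[[0.002,0,0],[0,0,0]],[[0.004,0,0],[0,0,0]],[[0.006,0,0],[0,0,0]],[[0.008,0,0],[0,0,0]],[[0.0085,0,0],[0,0,0]]]'; done | grep -E "pos|force"
```

```text
ee_pos: [0.5679, 0.0014, 0.0859]
force: [-5.4, -1.8, 9.2]
grasp_force: 4.4
ee_pos: [0.574, 0.0058, 0.086]
force: [-8.3, -2.2, 10.6]
grasp_force: 5.8
ee_pos: [0.5806, 0.0107, 0.0859]
force: [-9.8, -1.6, 11.8]
grasp_force: 6.2
ee_pos: [0.5679, 0.0014, 0.0859]
force: [-5.5, -2.0, 8.4]
grasp_force: 4.5
ee_pos: [0.5735, 0.0055, 0.0859]
force: [-10.0, -3.8, 12.5]
grasp_force: 6.4
ee_pos: [0.5801, 0.0103, 0.0859]
force: [-11.6, -4.3, 14.1]
grasp_force: 6.9
```

```bash
for i in 1; do python3 -m inch '[[[0,0,-0.003],[0,0,0]],[[-0.009,0,-0.003],[0,0,0]],[[-0.0165,0,-0.003],[0,0,0]],[[-0.0165,0,-0.002],[0,0,0]],[[-0.0165,0,-0.001],[0,0,0]],[[-0.0165,0,0],[0,0,0]],[[-0.0165,0,0],[0,0,0]]]'
python3 -m inch '[[[0.002,0,0],[0,0,0]],[[0.004,0,0],[0,0,0]],[[0.006,0,0],[0,0,0]],[[0.008,0,0],[0,0,0]]]';  python3 -m inch '[[[0.002,0,0],[0,0,0]],[[0.004,0,0],[0,0,0]],[[0.006,0,0],[0,0,0]],[[0.008,0,0],[0,0,0]],[[0.0085,0,0],[0,0,0]]]'; done | grep -E "pos|force"
python3 -m inch '[[[0,0,-0.03],[0,0,0]],[[-0.03,0,-0.06],[0,0,0]],[[-0.06,0,-0.08],[0,0,0]],[[-0.1,0.02,-0.1],[0,0,0]],[[-0.14,0.02,-0.1],[0,0,0]],[[-0.17,0.02,-0.1],[0,0,0]],[[-0.2,0.02,-0.1],[0,0,0]],[[-0.2,0.02,-0.1],[0,0,0]]]'
python3 - <<'E'
from h import *
s=np.mean([eyes.camera("side").astype(float) for _ in range(4)],0)[:,:,::-1]; t=np.mean([eyes.camera("top").astype(float) for _ in range(4)],0)[:,:,::-1]
cv2.imwrite("t3.png",t.astype(np.uint8));cv2.imwrite("s3.png",s.astype(np.uint8))
T=lambda f,x,y:cv2.resize(cv2.imread(f)[y:y+45,x:x+60],(400,300),interpolation=2)
cv2.imwrite("pics/snug.png",np.vstack([np.hstack([T("t1.png",228,142),T("t3.png",228,142)]),np.hstack([T("s1.png",200,170),T("s3.png",200,170)])]))
E
```

```text
ee_pos: [0.5679, 0.0014, 0.0859]
force: [-5.9, -1.2, 8.4]
grasp_force: 4.5
ee_pos: [0.5733, 0.0053, 0.086]
force: [-11.4, -4.3, 13.5]
grasp_force: 6.7
ee_pos: [0.5799, 0.0101, 0.0859]
force: [-11.5, -3.9, 13.9]
grasp_force: 7.2
time: 21.3
ee_pos: [0.422, -0.1167, 0.1852]
eef_rot: [0.959, 0.283, -0.001, -0.0]
force: [0.3, 0.4, -0.9]
grip_width: 0.0005
grasp_force: 0.0
```

View pics/snug.png

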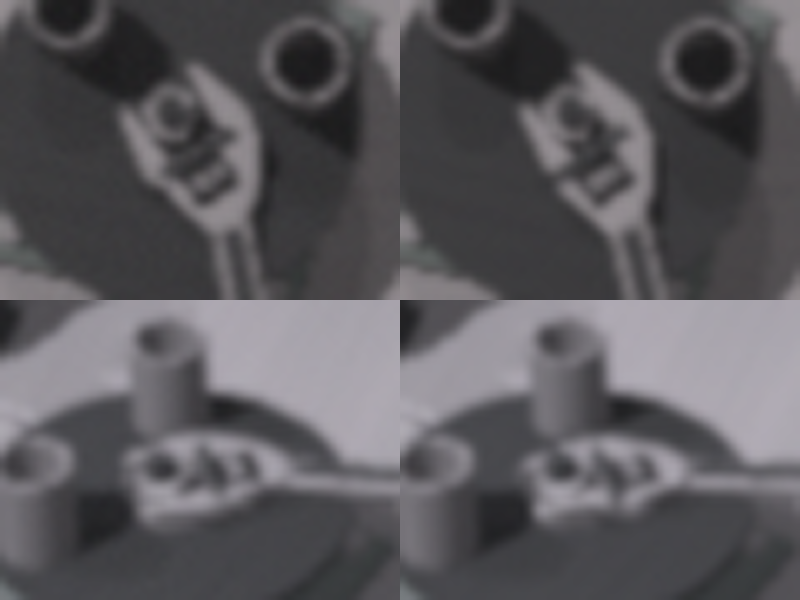

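The jaws now close tightly on the nut with the wrench flat, and the last two strokes plateaued at 12 N drag, so the worm has stalled. Next I measure the handle line for the turn.

```bash
python3 - <<'E'
from h import *
from scipy.ndimage import map_coordinates
g=cv2.imread("t3.png").mean(2)
C=np.array([.606,.0252]); a=np.radians(10.5);c=np.array([np.cos(a),np.sin(a)]);n=np.array([-c[1],c[0]])
v=np.arange(-.04,.025,.0005); pts=[]
for r in np.arange(.105,.165,.005):
    P=np.array([[*(C-r*c+k*n),.071] for k in v]); uv=proj("top",P); s=map_coordinates(g,[uv[:,1],uv[:,0]],order=1)
    # bright edges: two maxima around groove
    if r in (.105,.13) or True:
        if abs(r%.02-.005)<.003: print(round(r,3),s[::4].round().astype(int))
E
python3 go.py .5390 -.003 .105 10.5
```

```text
0.105 [ 57  56  56  60  69  84  96  96  89  77  72  74  88 100 110 101  91  78
  72  68  69  69  70  69  69  69  69  69  69  69  69  70  71]
0.125 [ 73  76  80  84  89  96 102  95  85  74  73  80  97 109 110 105  99 100
 102 106 109 113 117 122 126 128 129 129 129 128 128 128 128]
0.145 [107 121 129 131 128 122 112  98  81  75  75  88 103 118 122 125 127 127
 128 128 128 129 128 128 128 128 128 128 128 127 127 127 127]
0.165 [105 118 127 128 129 132 134 135 132 131 131 132 131 127 126 125 127 129
 131 134 137 138 139 139 140 140 139 139 139 139 139 139 139]
shift [ 0.1554 -0.0317  0.0801] turn [-0.   0.  22.7]  rows 4.3 t 21.7
```

```bash
python3 -m inch '[[[0.03,-0.008,0],[0,0,5]],[[0.06,-0.016,0],[0,0,10]],[[0.1,-0.025,0],[0,0,15]],[[0.14,-0.033,0.02],[0,0,20]],[[0.156,-0.035,0.05],[0,0,21.7]],[[0.156,-0.035,0.078],[0,0,21.7]],[[0.156,-0.035,0.078],[0,0,21.7]],[[0.156,-0.035,0.078],[0,0,21.7]]]' -0.22 20
python3 go.py .5407 -.0063 .074 11.5
```

```text
time: 22.37
ee_pos: [0.5363, 0.0001, 0.1061]
eef_rot: [0.995, 0.1, -0.002, -0.0]
force: [0.3, -0.2, -0.2]
grip_width: 0.0355
grasp_force: 0.0
shift [0.0032 0.0072 0.032 ] turn [-0.1  0.2 -0. ]  rows 0.8 t 22.37
```

```bash
python3 -m inch '[[[0,0.003,0],[0,0,0]],[[0,0.003,0],[0,0,0]],[[0,0.003,0],[0,0,0]],[[0,0.003,0],[0,0,0]]]' | grep pos
python3 go.py .5407 -.0063 .074 11.5
```

```text
ee_pos: [0.5383, -0.0041, 0.1088]
shift [0.0018 0.0026 0.0348] turn [ 0.1 -0.1 -0.2]  rows 0.8 t 22.7
```

```bash
python3 -m inch '[[[0.002,0.003,0.012],[0,0,0]],[[0.002,0.003,0.022],[0,0,0]],[[0.002,0.003,0.03],[0,0,0]],[[0.002,0.003,0.0345],[0,0,0]],[[0.002,0.003,0.0345],[0,0,0]],[[0.002,0.003,0.0345],[0,0,0]]]'
python3 go.py .5407 -.0063 .074 11.5
```

```text
time: 23.2
ee_pos: [0.54, -0.006, 0.072]
eef_rot: [0.995, 0.099, -0.001, -0.0]
force: [0.2, -1.0, -0.1]
grip_width: 0.036
grasp_force: 0.0
shift [ 0.0006  0.0004 -0.002 ] turn [-0.   0.1 -0.1]  rows 0.1 t 23.2
```

```bash
python3 -m inch '[[[0,-0.002,-0.001],[0,0,0]],[[0,-0.004,-0.001],[0,0,0]],[[0,-0.006,-0.001],[0,0,0]],[[0,-0.007,-0.001],[0,0,0]],[[0,-0.007,-0.001],[0,0,0]]]'
python3 -m inch '[[[0,-0.001,0],[0,0,0]],[[0,-0.002,0],[0,0,0]],[[0,-0.002,0],[0,0,0]]]'
```

```text
time: 23.62
ee_pos: [0.5389, 0.0011, 0.0738]
eef_rot: [0.995, 0.099, 0.0, 0.0]
force: [0.4, -0.1, -0.2]
grip_width: 0.0358
grasp_force: 0.0
time: 23.87
ee_pos: [0.5385, 0.0024, 0.0738]
eef_rot: [0.995, 0.099, -0.0, 0.0]
force: [-1.0, -1.9, 0.7]
grip_width: 0.0361
grasp_force: 1.2
```

```bash
python3 -m inch '[[[-0.0004,-0.003,0],[0,0,2.5]],[[-0.0008,-0.0061,0],[0,0,5]],[[-0.001,-0.0092,0],[0,0,7.5]],[[-0.0012,-0.0124,0],[0,0,10]],[[-0.0011,-0.0154,0],[0,0,12.5]],[[-0.001,-0.0185,0],[0,0,15]],[[-0.001,-0.0185,0],[0,0,15]],[[-0.001,-0.0185,0],[0,0,15]]]'
python3 -m inch '[[[-0.0004,-0.003,0],[0,0,2.5]],[[-0.0008,-0.0061,0],[0,0,5]],[[-0.001,-0.0092,0],[0,0,7.5]],[[-0.0012,-0.0124,0],[0,0,10]],[[-0.0012,-0.0124,0],[0,0,10]],[[-0.0012,-0.0124,0],[0,0,10]]]'
```

```text
time: 24.53
ee_pos: [0.5339, 0.0208, 0.0738]
eef_rot: [1.0, -0.031, -0.0, -0.0]
force: [0.1, -0.7, 0.1]
grip_width: 0.0359
grasp_force: 0.1
time: 25.03
ee_pos: [0.5333, 0.0332, 0.0738]
eef_rot: [0.993, -0.118, -0.0, -0.0]
force: [-0.2, 0.3, 0.9]
grip_width: 0.0357
grasp_force: 0.1
```

```bash
python3 -m inch '[[[-0.0002,-0.003,0],[0,0,2.5]],[[-0.0004,-0.0061,0],[0,0,5]],[[-0.0005,-0.0092,0],[0,0,7.5]],[[-0.0005,-0.0124,0],[0,0,10]]]'
python3 -m inch '[[[-0.0001,-0.0012,0],[0,0,1]],[[-0.0002,-0.0025,0],[0,0,2]],[[-0.0003,-0.0037,0],[0,0,3]]]'
python3 -m inch '[[[-0.0001,-0.0012,0],[0,0,1]],[[-0.0002,-0.0025,0],[0,0,2]]]'
python3 -m inch '[[[-0.0001,-0.0012,0],[0,0,1]],[[-0.0002,-0.0025,0],[0,0,2]]]'
```

```text
time: 25.37
ee_pos: [0.5358, 0.0448, 0.0737]
eef_rot: [0.979, -0.205, -0.0, 0.0]
force: [-1.0, -3.9, -0.1]
grip_width: 0.0359
grasp_force: 1.4
time: 25.62
ee_pos: [0.537, 0.0485, 0.0737]
eef_rot: [0.973, -0.23, -0.0, 0.0]
force: [0.2, -3.2, -0.1]
grip_width: 0.0358
grasp_force: 1.5
time: 25.78
ee_pos: [0.5379, 0.051, 0.0737]
eef_rot: [0.969, -0.248, -0.0, 0.0]
force: [-0.3, -3.4, -0.1]
grip_width: 0.0359
grasp_force: 1.6
time: 25.95
ee_pos: [0.5389, 0.0535, 0.0737]
eef_rot: [0.964, -0.265, -0.0, 0.0]
force: [-0.9, -3.0, 0.4]
grip_width: 0.036
grasp_force: 1.7
```

```bash
for i in 1 2 3 4 5 6; do python3 -m inch '[[[0,-0.0006,0],[0,0,0.5]],[[0,-0.0012,0],[0,0,1]]]' | grep -E "pos|^force" | tr '\n' ' '; echo; done
```

```text
ee_pos: [0.5394, 0.0545, 0.0737] force: [-2.0, -3.7, 1.5] 
ee_pos: [0.5399, 0.0555, 0.0737] force: [-3.5, -2.7, 0.9] 
ee_pos: [0.5405, 0.0566, 0.0736] force: [-4.5, -3.2, 1.9] 
ee_pos: [0.541, 0.0576, 0.0736] force: [-5.4, -3.3, 1.3] 
ee_pos: [0.5416, 0.0586, 0.0736] force: [-4.7, -3.4, 2.4] 
ee_pos: [0.5422, 0.0595, 0.0736] force: [-5.1, -3.6, 3.0]
```

The force rose to about 6 N and levelled off, which could be the stop or a yielding jaw. I'll back off and measure.

```bash
python3 -m inch '[[[0,0.003,0],[0,0,0]],[[0,0.006,0],[0,0,0]],[[0,0.006,-0.02],[0,0,0]],[[0,0.006,-0.06],[0,0,0]],[[-0.04,0.006,-0.09],[0,0,0]],[[-0.08,0.02,-0.11],[0,0,0]],[[-0.1,0.06,-0.11],[0,0,0]],[[-0.1,0.1,-0.11],[0,0,0]],[[-0.1,0.14,-0.11],[0,0,0]],[[-0.1,0.18,-0.11],[0,0,0]],[[-0.1,0.18,-0.11],[0,0,0]],[[-0.1,0.18,-0.11],[0,0,0]]]'
cat > meas.py <<'E'
from h import *
import sys
from scipy.ndimage import map_coordinates
def prof(g,cam,A,B,z,n=40):
    P=np.c_[np.linspace(A[0],B[0],n),np.linspace(A[1],B[1],n),np.full(n,z)]; uv=proj(cam,P); return map_coordinates(g,[uv[:,1],uv[:,0]],order=1)
C=np.array([.606,.0252])
def handle(g,a0):
    # groove = darkest between the two bright edges; fit line
    c=np.array([np.cos(a0),np.sin(a0)]);n=np.array([-c[1],c[0]]);pts=[];v=np.linspace(-.035,.005,81)
    for r in np.arange(.07,.15,.004):
        s=prof(g,"top",C-r*c-.035*n,C-r*c+.005*n,.071,81); s=cv2.GaussianBlur(s.reshape(1,-1),(9,1),2).ravel()
        k=s[20:65].argmin()+20; pts.append((r,v[k]))
    pts=np.array(pts); p=np.polyfit(pts[:,0],pts[:,1],1); res=pts[:,1]-np.polyval(p,pts[:,0]); ok=abs(res)<.004
    p=np.polyfit(pts[ok,0],pts[ok,1],1); return np.degrees(a0-np.arctan(p[0])),p[1],ok.sum(),(pts[:,1]*1e3).round(0).astype(int)
if __name__=="__main__":
    ims=[eyes.camera("top").astype(float) for _ in range(4)]; cv2.imwrite(sys.argv[1],np.mean(ims,0)[:,:,::-1].astype(np.uint8))
    for f,a in (("t1.png",10.5),("t3.png",11),(sys.argv[1],float(sys.argv[2]))):
        print(f,handle(cv2.imread(f).mean(2),np.radians(a)))
    for f,a in (("t1.png",11),("t3.png",11),(sys.argv[1],float(sys.argv[2]))):
        g=cv2.imread(f).mean(2); b=np.radians(a+22.5); x=np.array([np.cos(b),np.sin(b)]);y=np.array([-x[1],x[0]])
        for u in (-.02,0.012): print(f,u,prof(g,"top",C+u*x-.04*y,C+u*x+.04*y,.073,41).astype(int))
E
python3 meas.py t4.png -36.5
```

```text
time: 27.95
ee_pos: [0.355, -0.0267, 0.1843]
eef_rot: [0.949, -0.316, 0.001, -0.0]
force: [0.2, 0.1, 1.0]
grip_width: 0.0355
grasp_force: 0.0
t1.png (np.float64(25.164316365753958), np.float64(0.01779710424710423), np.int64(14), array([ -3,  -3,  -3,  -3,  -3,  -3,  -3,  -3,  -3,  -3, -18, -18, -18,
       -18, -18, -18, -18, -18, -18, -18]))
t3.png (np.float64(27.815301503515126), np.float64(0.022496193690158515), np.int64(12), array([ -3,  -3,  -3,  -3,  -3,  -3,  -3,  -3,  -3,  -3,  -3,  -3, -19,
       -20, -20, -20, -20, -20, -20, -20]))
t4.png (np.float64(-19.2622335948203), np.float64(0.018435980780101745), np.int64(12), array([ -3,  -3,  -3,  -3,  -3,  -3, -20, -19, -20, -20, -20, -20, -21,
       -21, -21, -22, -22, -22, -23, -22]))
t1.png -0.02 [ 56  59  67  83 102 121 134 136 136 130 115  97  81  73  68  65  60  56
  56  59  62  62  62  65  66  68  75  80  91 101 112 121 118 107  86  68
  60  58  58  59  59]
t1.png 0.012 [ 60  60  60  61  61  65  74  89 104 114 106  92  77  70  70  75  84  91
  95  91  91  89  90  89  87  83  79  90 104 108 104  88  70  61  55  55
  55  56  56  56  55]
t3.png -0.02 [ 56  58  60  62  68  84 103 123 133 133 123 108  95  87  78  73  68  63
  59  59  62  65  64  63  67  70  79  85  87  87  89  86  74  67  61  57
  58  59  60  60  60]
t3.png 0.012 [ 61  61  61  61  61  61  62  68  79  96 114 122 120 106  91  82  84  88
  93  90  91  91  91  90  89  89  91 106 118 116 105  86  67  61  56  56
  56  56  56  56  57]
t4.png -0.02 [ 55  51  45  41  53  73 101 119 131 128 119 103  91  80  75  70  66  63
  61  61  61  61  61  61  64  67  74  80  85  87  87  85  80  73  65  59
  56  55  55  55  55]
t4.png 0.012 [ 58  59  59  59  58  56  53  53  63  82 106 118 123 114 102  88  87  87
  90  91  92  91  89  84  80  77  82  91 104 105  96  75  56  42  35  32
  30  29  29  29  29]
```

The jaw profile is unchanged from snug, with the jaw peaks 33–34 mm apart. The handle is at about -35°, and by my estimate the stop is near -46°, so I push on.

```bash
python3 -m inch '[[[0.02,-0.04,0],[0,0,0]],[[0.04,-0.08,0],[0,0,0]],[[0.06,-0.12,0],[0,0,0]],[[0.08,-0.16,0],[0,0,0]],[[0.1,-0.17,0],[0,0,0]],[[0.1,-0.172,0.03],[0,0,0]],[[0.1,-0.172,0.06],[0,0,0]],[[0.1,-0.172,0.08],[0,0,0]],[[0.1,-0.172,0.08],[0,0,0]],[[0.1,-0.172,0.08],[0,0,0]],[[0.1,-0.172,0.08],[0,0,0]]]' | grep -E "time|pos|^force"
python3 go.py .5387 .052 .074 -36
```

```text
time: 29.07
ee_pos: [0.5393, 0.0539, 0.1048]
force: [0.3, -0.3, 1.1]
shift [0.0006 0.0019 0.0308] turn [-0.1 -0.1 -0.5]  rows 0.7 t 29.07
```

```bash
python3 -m inch '[[[0,0.002,0.012],[0,0,0]],[[0,0.002,0.022],[0,0,0]],[[0,0.002,0.027],[0,0,0]],[[0,0.002,0.030],[0,0,0]],[[0,0.002,0.030],[0,0,0]],[[0,0.002,0.030],[0,0,0]]]'| grep -E "time|pos|^force"
python3 -m inch '[[[0,-0.002,0],[0,0,0]],[[0,-0.004,0],[0,0,0]],[[0,-0.006,0],[0,0,0]],[[0,-0.007,0],[0,0,0]],[[0,-0.007,0],[0,0,0]]]'| grep -E "time|pos|^force"
for i in 1 2 3 4 5 6; do python3 -m inch '[[[0,-0.0006,0],[0,0,0.5]],[[0,-0.0012,0],[0,0,1]]]' | grep -E "pos|^force" | tr '\n' ' '; echo; done
```

```text
time: 29.57
ee_pos: [0.5373, 0.0514, 0.0742]
force: [0.3, -0.0, -0.2]
time: 29.98
ee_pos: [0.5415, 0.0573, 0.0739]
force: [-0.0, -0.0, -0.5]
ee_pos: [0.5419, 0.058, 0.0738] force: [-0.4, -0.0, -0.4] 
ee_pos: [0.5425, 0.0586, 0.0737] force: [-1.4, -3.5, 0.2] 
ee_pos: [0.543, 0.0592, 0.0737] force: [-3.2, -5.8, 1.5] 
ee_pos: [0.5445, 0.0611, 0.0738] force: [0.3, -0.0, 1.2] 
ee_pos: [0.5451, 0.0619, 0.0738] force: [-0.4, -1.1, 0.1] 
ee_pos: [0.5456, 0.0624, 0.0738] force: [-1.8, -3.0, 1.3]
```

```bash
for i in 1 2 3 4 5 6 7; do python3 -m inch '[[[0.0002,-0.0006,0],[0,0,0.5]],[[0.0003,-0.0012,0],[0,0,1]]]' | grep -E "pos|rot|^force" | tr '\n' ' '; echo; done
```

```text
ee_pos: [0.5466, 0.0633, 0.0737] eef_rot: [0.928, -0.372, -0.0, 0.0] force: [-2.5, -2.1, 2.1] 
ee_pos: [0.5474, 0.064, 0.0737] eef_rot: [0.925, -0.38, -0.001, 0.0] force: [-2.6, -1.4, 2.1] 
ee_pos: [0.5486, 0.0648, 0.0736] eef_rot: [0.922, -0.388, -0.001, 0.0] force: [-2.9, -0.1, 0.8] 
ee_pos: [0.5499, 0.0654, 0.0736] eef_rot: [0.918, -0.396, -0.0, 0.0] force: [-2.4, -0.5, -0.2] 
ee_pos: [0.5511, 0.066, 0.0737] eef_rot: [0.915, -0.404, -0.0, -0.0] force: [-2.5, -1.5, -1.1] 
ee_pos: [0.5522, 0.0665, 0.0737] eef_rot: [0.911, -0.412, -0.0, 0.0] force: [-2.2, 0.1, -0.2] 
ee_pos: [0.5533, 0.067, 0.0738] eef_rot: [0.908, -0.42, -0.0, 0.0] force: [-2.7, -1.0, -0.0]
```

```bash
for i in 1 2 3 4 5; do python3 -m inch '[[[-0.0001,-0.0005,0],[0,0,0]],[[-0.0002,-0.001,0],[0,0,0]]]' | grep -E "pos|^force" | tr '\n' ' '; echo; done
```

```text
ee_pos: [0.5539, 0.0678, 0.0738] force: [-2.9, -1.2, -0.1] 
ee_pos: [0.5545, 0.0686, 0.0738] force: [-4.1, -0.8, -1.3] 
ee_pos: [0.555, 0.0693, 0.0737] force: [-2.8, -1.5, 0.7] 
ee_pos: [0.5555, 0.07, 0.0737] force: [-3.6, -2.4, 0.4] 
ee_pos: [0.5561, 0.0708, 0.0737] force: [-5.2, -1.7, 1.5]
```

```bash
for i in 1 2 3; do python3 -m inch '[[[-0.0001,-0.0005,0],[0,0,0]],[[-0.0002,-0.001,0],[0,0,0]]]' | grep -E "time|pos|^force" | tr '\n' ' '; echo; done
```

```text
time: 33.15 ee_pos: [0.5566, 0.0714, 0.0737] force: [-5.2, -3.1, 1.3] 
time: 33.32 ee_pos: [0.5571, 0.0721, 0.0737] force: [-5.5, -3.9, 1.9] 
time: 33.48 ee_pos: [0.5576, 0.0728, 0.0737] force: [-6.0, -4.3, 2.3]
```

```bash
python3 -m inch '[[[0,0.003,0],[0,0,0]],[[0,0.006,0],[0,0,0]],[[0,0.006,-0.02],[0,0,0]],[[0,0.006,-0.06],[0,0,0]],[[-0.03,0.03,-0.09],[0,0,0]],[[-0.06,0.06,-0.11],[0,0,0]],[[-0.08,0.09,-0.11],[0,0,0]],[[-0.08,0.13,-0.11],[0,0,0]],[[-0.08,0.17,-0.11],[0,0,0]],[[-0.08,0.2,-0.11],[0,0,0]],[[-0.08,0.2,-0.11],[0,0,0]],[[-0.08,0.2,-0.11],[0,0,0]]]' | grep -E "time|pos"
python3 meas.py t5.png -47 | grep -v -E "t1|t3"
```

```text
time: 34.48
ee_pos: [0.3544, 0.0041, 0.1846]
       -18, -18, -18, -18, -18, -18, -18]))
       -20, -20, -20, -20, -20, -20, -20]))
t5.png (np.float64(-58.75992298174099), np.float64(-0.03717687385740402), np.int64(12), array([-25, -25, -25, -25, -25, -12, -11, -11, -12, -11, -11, -11, -11,
       -11, -11, -11, -11, -11, -11, -11]))
  56  59  62  62  62  65  66  68  75  80  91 101 112 121 118 107  86  68
  60  58  58  59  59]
  95  91  91  89  90  89  87  83  79  90 104 108 104  88  70  61  55  55
  55  56  56  56  55]
  59  59  62  65  64  63  67  70  79  85  87  87  89  86  74  67  61  57
  58  59  60  60  60]
  93  90  91  91  91  90  89  89  91 106 118 116 105  86  67  61  56  56
  56  56  56  56  57]
t5.png -0.02 [ 56  53  48  42  41  49  72  99 118 129 127 117 101  89  80  78  73  68
  64  63  61  60  58  57  57  58  59  61  63  67  71  75  75  70  64  60
  57  55  54  54  54]
t5.png 0.012 [ 58  58  58  56  53  47  44  43  60  79 104 120 124 117 102  91  82  86
  91  92  91  90  88  81  77  78  91 108 121 119 107  82  58  43  34  32
  31  30  29  28  28]
```

Run:
```python
from meas import *
for f,a in (("t4.png",-36.5),("t5.png",-47)):
    g=cv2.imread(f).mean(2); a=np.radians(a); c=np.array([np.cos(a),np.sin(a)]);n=np.array([-c[1],c[0]])
    for r in (.06,.08,.1,.12,.14,.16,.18,.19): print(f,r,prof(g,"top",C-r*c-.04*n,C-r*c+.02*n,.071,31).astype(int))
```

```text
t4.png 0.06 [ 57  54  50  44  41  47  66  86  98 103 103 104 108 113 115 115 108  96
  82  70  64  60  59  59  59  59  59  60  60  60  60]
t4.png 0.08 [ 57  55  51  45  48  60  78  92  91  82  72  68  78  93 103 103  92  75
  66  61  60  60  60  60  60  60  60  60  60  60  60]
t4.png 0.1 [122 121 122 118 112 107 105  97  89  77  66  71  84 102 118 124 127 125
 121 119 111 106 105 101  94  88  89  90  91  92  92]
t4.png 0.12 [127 126 125 121 114 108 101  93  80  71  71  79  96 111 118 122 124 125
 126 127 127 127 128 129 132 134 135 137 138 139 140]
t4.png 0.14 [132 132 129 123 116 109  99  87  75  70  76  92 109 123 130 133 136 137
 137 137 137 137 137 137 137 138 138 139 139 139 139]
t4.png 0.16 [133 128 121 115 112 111 104  95  83  88  95 107 121 127 131 133 136 137
 138 138 138 138 138 139 139 139 139 139 139 140 140]
t4.png 0.18 [126 124 127 129 122 107  85  63  50  60  85 107 126 136 138 138 137 137
 137 137 137 138 138 139 138 139 139 139 140 141 142]
t4.png 0.19 [131 129 128 127 126 128 130 131 131 135 136 140 141 140 138 136 136 136
 137 137 137 137 138 138 138 138 138 139 13
[... 421 characters left out ...]
 119]
t5.png 0.12 [125 126 126 126 127 127 127 126 121 116 111 105  94  81  70  70  75  95
 112 122 128 131 133 134 133 132 131 131 133 135 139]
t5.png 0.14 [136 137 138 139 139 139 137 133 126 116 107 102  94  82  71  70  82 100
 116 127 132 135 137 139 140 141 141 142 142 142 141]
t5.png 0.16 [136 137 138 138 139 139 139 136 132 124 118 114 111 105  97  95  99 105
 121 131 136 139 140 141 141 141 141 141 141 140 140]
t5.png 0.18 [137 137 137 137 137 136 135 132 128 127 128 121 106  85  67  53  65  84
 109 129 140 142 143 142 142 142 141 141 142 142 142]
t5.png 0.19 [136 137 137 138 138 138 138 138 136 134 132 130 131 133 134 134 136 137
 137 138 140 141 142 142 142 142 142 142 142 142 142]
```

```bash
python3 - <<'E'
from meas import *
f,a=("t3.png",11.)
g=cv2.imread(f).mean(2); a=np.radians(a); c=np.array([np.cos(a),np.sin(a)]);n=np.array([-c[1],c[0]])
for r in (.08,.1,.12,.14,.16,.18): print(f,r,prof(g,"top",C-r*c-.04*n,C-r*c+.02*n,.071,31).astype(int))
E
python3 go.py .5545 .0615 .110 -48
```

```text
t3.png 0.08 [ 59  59  60  59  60  66  81  97  96  90  77  72  73  88  99 103  94  81
  69  62  59  59  58  58  58  58  59  59  59  60  60]
t3.png 0.1 [ 58  59  63  67  72  81  90  97  94  85  75  71  79  92 106 100  89  72
  64  60  62  65  66  67  67  68  68  68  69  69  68]
t3.png 0.12 [ 70  70  70  71  77  86  99  98  92  79  73  72  86  99 107 103  93  82
  75  73  73  75  80  86  96 105 113 118 124 127 129]
t3.png 0.14 [ 91 107 119 126 124 120 113 103  90  78  71  78  92 110 116 119 121 124
 127 128 128 128 128 128 128 128 127 127 127 127 127]
t3.png 0.16 [ 90 103 118 125 128 127 119 111  99  90  87  94 104 115 121 124 127 129
 130 132 135 136 138 138 138 138 137 137 137 137 138]
t3.png 0.18 [109 123 133 137 137 130 117  95  73  52  58  76 104 122 135 135 133 131
 133 136 137 139 140 140 140 139 139 139 138 138 137]
shift [ 0.0862 -0.1882  0.0742] turn [-0.1 -0.1 -1.6]  rows 5.3 t 34.68
```

```bash
python3 -m inch '[[[0.02,-0.038,0],[0,0,0]],[[0.03,-0.078,0],[0,0,0]],[[0.045,-0.118,0],[0,0,0]],[[0.06,-0.15,0],[0,0,0]],[[0.08,-0.18,0.01],[0,0,0]],[[0.083,-0.182,0.05],[0,0,0]],[[0.083,-0.182,0.074],[0,0,0]],[[0.083,-0.182,0.074],[0,0,0]],[[0.083,-0.182,0.074],[0,0,0]],[[0.083,-0.182,0.074],[0,0,0]]]' | grep -E "time|pos|^force"
python3 go.py .5504 .0692 .074 -49
```

```text
time: 35.52
ee_pos: [0.5475, 0.0599, 0.1109]
force: [0.3, 0.7, 0.7]
shift [-0.0052 -0.0082  0.0369] turn [-0.1 -0.1 -0.6]  rows 0.9 t 35.52
```

```bash
python3 -m inch '[[[-0.003,-0.007,0],[0,0,0]],[[-0.003,-0.007,0.012],[0,0,0]],[[-0.003,-0.007,0.024],[0,0,0]],[[-0.003,-0.007,0.033],[0,0,0]],[[-0.003,-0.007,0.036],[0,0,0]],[[-0.003,-0.007,0.036],[0,0,0]],[[-0.003,-0.007,0.036],[0,0,0]]]'| grep -E "time|pos|^force"
python3 -m inch '[[[0,-0.002,0],[0,0,0]],[[0,-0.004,0],[0,0,0]],[[0,-0.005,0],[0,0,0]],[[0,-0.005,0],[0,0,0]]]'| grep -E "time|pos|^force"
for i in 1 2 3 4; do python3 -m inch '[[[0,-0.0005,0],[0,0,0]],[[0,-0.001,0],[0,0,0]]]' | grep -E "pos|^force" | tr '\n' ' '; echo; done
```

```text
time: 36.1
ee_pos: [0.5504, 0.0663, 0.0745]
force: [-0.0, -0.3, 0.3]
time: 36.43
ee_pos: [0.5542, 0.0697, 0.0741]
force: [-0.5, -0.1, 0.5]
ee_pos: [0.5545, 0.0702, 0.0738] force: [0.2, 0.3, 0.0] 
ee_pos: [0.5553, 0.0708, 0.0738] force: [0.1, -0.3, 0.3] 
ee_pos: [0.5561, 0.0715, 0.0738] force: [0.7, 0.3, 0.4] 
ee_pos: [0.5566, 0.072, 0.0737] force: [-1.3, -2.0, 1.6]
```

```bash
for i in 1 2 3 4 5; do python3 -m inch '[[[0,-0.0005,0],[0,0,0]],[[0,-0.0007,0],[0,0,0]]]' | grep -E "pos|^force" | tr '\n' ' '; echo; done
```

```text
ee_pos: [0.5568, 0.0722, 0.0737] force: [-2.9, -3.0, 1.5] 
ee_pos: [0.5571, 0.0726, 0.0737] force: [-5.2, -4.3, 1.9] 
ee_pos: [0.5573, 0.0729, 0.0736] force: [-5.4, -4.6, 3.5] 
ee_pos: [0.5575, 0.0732, 0.0737] force: [-7.2, -5.7, 3.6] 
ee_pos: [0.5578, 0.0735, 0.0736] force: [-7.2, -6.1, 5.7]
```

A stiff force rise at the same position as before means the nut is on its stop. Backing away and checking the jaw gap.

```bash
python3 -m inch '[[[0,0.004,0],[0,0,0]],[[0,0.0075,0],[0,0,0]],[[0,0.0075,-0.02],[0,0,0]],[[0,0.0075,-0.06],[0,0,0]],[[-0.03,0.03,-0.09],[0,0,0]],[[-0.06,0.06,-0.11],[0,0,0]],[[-0.08,0.09,-0.11],[0,0,0]],[[-0.08,0.13,-0.11],[0,0,0]],[[-0.08,0.17,-0.11],[0,0,0]],[[-0.08,0.2,-0.11],[0,0,0]],[[-0.08,0.2,-0.11],[0,0,0]],[[-0.08,0.2,-0.11],[0,0,0]]]' | grep -E "time|pos"
python3 - <<'E'
from meas import *
cv2.imwrite("t6.png",np.mean([eyes.camera("top").astype(float) for _ in range(4)],0)[:,:,::-1].astype(np.uint8))
for f,h in (("t1.png",12.5),("t3.png",13.4),("t4.png",-33.3),("t5.png",-47.7),("t6.png",-47.7)):
    g=cv2.imread(f).mean(2)
    a=np.radians(h); c=np.array([np.cos(a),np.sin(a)]);n=np.array([-c[1],c[0]])
    k=[]
    for r in (.08,.18):
        s=prof(g,"top",C-r*c-.03*n,C-r*c-.002*n,.071,113); k.append(s[30:90].argmin()*.25)
    b=np.radians(h+22.5); x=np.array([np.cos(b),np.sin(b)]);y=np.array([-x[1],x[0]]);o=[]
    for u in (.006,.009,.012,.015):
        s=prof(g,"top",C+u*x-.04*y,C+u*x+.04*y,.073,321); v=np.linspace(-40,40,321)
        l=s[:150].argmax(); q=200+s[200:].argmax(); o.append(round(v[q]-v[l],1))
    print(f,"yaw",round(h-np.degrees((k[1]-k[0])/100),1),"jaw sep",o)
E
```

```text
time: 38.93
ee_pos: [0.3552, 0.0052, 0.1844]
t1.png yaw 10.5 jaw sep [np.float64(41.8), np.float64(40.0), np.float64(39.2), np.float64(39.8)]
t3.png yaw 14.4 jaw sep [np.float64(34.8), np.float64(35.0), np.float64(34.0), np.float64(34.0)]
t4.png yaw -32.7 jaw sep [np.float64(36.2), np.float64(36.2), np.float64(33.0), np.float64(33.0)]
t5.png yaw -48.1 jaw sep [np.float64(35.8), np.float64(33.5), np.float64(32.2), np.float64(33.8)]
t6.png yaw -54.1 jaw sep [np.float64(35.8), np.float64(34.0), np.float64(32.2), np.float64(34.2)]
```

Run:
```python
from meas import *
for f in ("t5.png","t6.png"):
    g=cv2.imread(f).mean(2); a=np.radians(-47.); c=np.array([np.cos(a),np.sin(a)]);n=np.array([-c[1],c[0]])
    for r in (.08,.14,.18): print(f,r,prof(g,"top",C-r*c-.04*n,C-r*c+.02*n,.071,31).astype(int))
o=robot.get_obs();print(o["time"],o["force"])
```

```text
t5.png 0.08 [ 60  60  60  60  59  54  48  45  50  66  83  92  85  75  69  70  83  98
 104  98  84  70  63  61  60  60  59  59  59  59  60]
t5.png 0.14 [136 137 138 139 139 139 137 133 126 116 107 102  94  82  71  70  82 100
 116 127 132 135 137 139 140 141 141 142 142 142 141]
t5.png 0.18 [137 137 137 137 137 136 135 132 128 127 128 121 106  85  67  53  65  84
 109 129 140 142 143 142 142 142 141 141 142 142 142]
t6.png 0.08 [ 60  60  60  60  59  54  47  43  46  61  80  90  86  77  70  70  82  98
 106 101  87  73  64  61  60  60  59  59  59  59  59]
t6.png 0.14 [137 137 138 138 139 139 138 136 131 122 113 110 104  91  76  70  75  90
 110 126 133 137 138 139 140 141 141 142 142 141 141]
t6.png 0.18 [137 138 138 137 137 138 137 134 130 129 129 128 116  95  75  56  61  74
  99 124 137 139 137 138 139 140 141 141 141 141 142]
39.1333 [ 1.11742785  0.57942993 -0.226806  ]
```

The handle moved less than 1° under the confirming push, the jaws are still snug, and the robot is clear. Handing in.

```bash
python3 -c "
from cell import sign_off
print(sign_off())"
```

```text
the job is handed in; nothing more can be done
None
```

The job is handed in at about 39 s: the wrench sits flat and released on the nut, the jaws measured snug in the camera images, and the nut was turned about 61° clockwise to what felt like its hard stop; `sign_off` gave no verdict, and I made no final check of the tacked tubes or the other things on the bench.

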